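# Tighten a vacuum chamber cover crisscross, in two passes

### The job

Close up the vacuum sample chamber: tighten its four cover screws clockwise in crisscross order, beginning with the red one, then the one opposite, then the remaining two. Go round twice in that order: on the first pass turn each screw until you feel it bite on its spring washer and then about 15 degrees more (the torque is then 0.1 N m above that of free turning), on the second pass about 25 degrees further (0.27 N m above); never go far beyond that. Then let go, and leave the jar, the weight and the blue holder where they stand.

Things in the scene. Friction and masses are not known exactly. Their poses are not given: they have to be found in the camera images.
- cover: Round aluminium cover, 192 mm in diameter, 14 mm thick, on a fixed cylindrical steel and aluminium vacuum chamber, with four brass spring washers. Origin: on the chamber's axis at the cover's underside, 62 mm above the table; z up. Four screws on a circle of 70 mm radius, a quarter turn apart: red along +x, then anticlockwise from above knob1 (+y), knob2 (-x), knob3 (-y).
- cover_top (a point): Middle of the cover's upper face, 76 mm above the table. Each screw has a locking thread: 0.35 N m of drag. After 0.1 to 0.95 rad of turn (hidden, different for each) it bites on its spring washer, which adds 0.4 N m per rad past the bite. Once the hand stops, the drag may point either way, so compare torques read while turning, or after like steps of 0.1 rad or more. A released screw stays put.
- knob0: RED clamping screw: 10 mm steel stem with a bar grip on top, 42 mm long (x), 12 mm thick (y), 30 mm tall (z up). Origin: middle of the bar, on the screw's axis,  32 mm above the cover's upper face at the start. Around it free for 70 mm; below, brass washer (30 mm wide) 22 mm or more under the origin. Clockwise from above tightens; the bar stays at its height.
- knob1: Black clamping screw like the red one, same frame; a quarter turn anticlockwise (from above) from the red one round the cover.
- knob2: Black clamping screw like the red one, same frame; diagonally opposite the red one.
- knob3: Black clamping screw like the red one, same frame; a quarter turn clockwise (from above) from the red one, opposite knob1.
- jar_center (a point): Centre of a loose clear sample jar with a white cap, 64 mm in diameter, 75 mm tall, upright on the table to the left (+y) of the chamber. Leave it alone.
- weight_center (a point): Centre of a loose brass weight with a small knob on top, 52 mm in diameter, 58 mm tall, upright on the table to the right (-y) of the chamber. Leave it alone.
- puck_center (a point): Centre of a loose blue plastic source holder disc, 60 mm in diameter, 30 mm tall, on the table beyond the chamber. Leave it alone.
Things that resemble listed ones, but are neither listed nor needed, are in the scene too. What is shaped like the part that bears cover but green is not meant.

How it is judged:
By the outcome, as a careful person would: the job done as asked, in the order asked, and still so for the second after the job is handed in, with the robot touching nothing.
It also fails if it takes over 72 s, if anything falls off the work surface, if the arm or the gripper's body presses on something with over 40 N, if the wrist force passes 120 N, or if a joint passes its speed limit or range.

### The arm

A 6-joint arm with a two-finger parallel gripper is mounted at the origin on the work surface. World frame = base frame: x ahead of the robot, y to its left, z up, the work surface at z = 0. Lengths are in m, angles in rad, forces in N, time in s.
With the tool pointing down it reaches from about 0.275 to 0.75 m from the base axis. Payload 10.2 kg.
Tool frame: the origin (TCP) lies midway between the tips of the shut fingers; the grasp point (between the pads) lies 19 mm behind it (env.hold_point_z is the distance from the TCP to the grasp point, in m); x points along the fingers, z is the direction in which the jaws open and shut, and the axes are right-handed (so a half turn about x gives the same grasp; the last joint's range is limited). The gripper opens to 85 mm and grips with 20 to 120 N. Pads are 22 mm wide; open, the fingers measure 114 mm over their backs; the gripper's body (76 mm by 85 mm) begins 54 mm behind the grasp point. The pads swing forward as they close: fully open they stand 13 mm farther back than shut.
Start: joints at [-1.485, 0.313, 1.498, -0, 1.331, -0.223], TCP at [0.16, -0.5, 0.231] pointing down, gripper open.
Joint ranges: [-2.94, 2.94], [-0.97, 2.17], [0.19, 2.56], [-1.23, 4.37], [0.02, 3.11], [-2.88, 2.88]. Speed limits (rad/s): [2.39, 2.39, 3.01, 3.14, 3.14, 3.14].

### API

Orientations are given as a unit quaternion [x, y, z, w].
In Python, from bench import env, kinematics, monitor, eyes, job gives the robot as it stands. The module is installed in compiled form; this text tells all that it offers. Calls block until the motion is done:
- env.reach(position, orientation): joint-space move of the TCP to a pose.
- env.movel(position, velocity=0.15, frame=None, guard=None): straight line of the TCP; frame=None keeps the orientation; velocity is the mean speed in m/s. With guard (N) it stops when the force on the tool has changed by that much, and returns True; else False.
- env.set_joints(angles): joint-space move.
- env.release() and env.close_gripper(effort=None): open the fingers fully, or close them until they stop; effort is the grip in N (None keeps the last).
- env.hold(seconds).
- kinematics.ik(position, orientation): joint angles nearest the present ones, or None.
- monitor.sense(): the state.
- eyes.grab_frame(name): name is "scene" or "top" or "wrist"; returns a dict with "frame" (400x640x3 uint8, red, green, blue), "mtx" (3x3 intrinsics, pixels), "k1" (the pictures are not rectified: a ray, as slopes to the right and down, at radius r is drawn at 1 + k1 r^2 times it, then the intrinsics apply), "view" (4x4, takes a point from world to camera coordinates). Camera axes: x right, y down, z forward; pixel columns grow to the right and rows downward; lengths in m; the calibration is good to about 2 mm. A picture is of the moment at which its call begins. There is no depth.
A pose or a line that the arm cannot do raises env.MotionError and nothing moves.
- job.hand_in(): hands the job in, once; it reports no verdict.
The state is a dict: "clock": time; "joints": joint angles; "qvel": joint speeds; "joint_efforts": joint torques, N m; "position": TCP position; "ee_rot": TCP orientation; "contact_force": force on the tool from outside, world axes, zero at the start; "ft_torque": the same for the moment, N m; "finger_gap": opening from 0.0 (shut) to 1.0 (fully open).
Only numpy, scipy, OpenCV 4.12 (cv2) and the standard library are available. Lean on these libraries where they do the work, as an engineer would, in place of code of your own. Each camera call takes 0.05 s, during which the arm holds its last target.

## Working session

There is one attempt and no reset: what is moved stays moved. The work goes in short steps, each a Python script; the robot and the scene stay as the last script left them, time stands still between calls to the robot, and variables do not carry over. Pictures are saved under pics/ and viewed, and the job is handed in when it is done.

```bash
mkdir -p pics; python3 - <<'E'
from bench import env, kinematics, monitor, eyes, job
import cv2, numpy as np
for n in ("scene","top"):
    d=eyes.grab_frame(n); cv2.imwrite(f"pics/{n}0.png",d["frame"][:,:,::-1])
    print(n,d["mtx"].tolist(),d["k1"],np.round(d["view"],4).tolist())
s=monitor.sense(); print(s, env.hold_point_z)
E
```

```text
scene [[439.91874966102966, 0.0, 319.5247771605986], [0.0, 439.91874966102966, 205.12852965520207], [0.0, 0.0, 1.0]] 0.023460948872031664 [[0.8356, 0.549, -0.0187, -0.4796], [0.284, -0.4609, -0.8408, -0.0737], [-0.4702, 0.6973, -0.541, 1.4846], [0.0, 0.0, 0.0, 1.0]]
top [[381.619569617845, 0.0, 318.56519690735433], [0.0, 381.619569617845, 204.41221880358927], [0.0, 0.0, 1.0]] -0.09341953376700156 [[-0.0133, -0.9999, -0.0022, -0.0025], [-0.9887, 0.0135, -0.1494, 0.5854], [0.1495, 0.0002, -0.9888, 0.9517], [0.0, 0.0, 0.0, 1.0]]
{'clock': 0.1, 'joints': array([-1.48542222e+00,  3.13389566e-01,  1.49836154e+00, -5.42089083e-06,
        1.33100636e+00, -2.23378060e-01]), 'qvel': array([ 4.45025973e-04,  9.04216667e-05, -2.39630088e-03, -1.24533613e-03,
        1.50729423e-03,  2.08661611e-03]), 'joint_efforts': array([ 3.59682330e-03, -4.12892747e+01, -2.60142356e+01, -1.85656427e-04,
        3.01711865e-03,  6.24930891e-06]), 'position': array([ 0.15950956, -0.49993815,  0.23079444]), 'ee_rot': array([ 0.41748094,  0.57120765, -0.41686221,  0.57066398]), 'contact_force': array([-0.36486358,  0.58241456, -0.31020712]), 'ft_torque': array([ 0.02431164, -0.00571197, -0.00719628]), 'finger_gap': 1.0045203786621884} 0.0187
```

View pics/scene0.png

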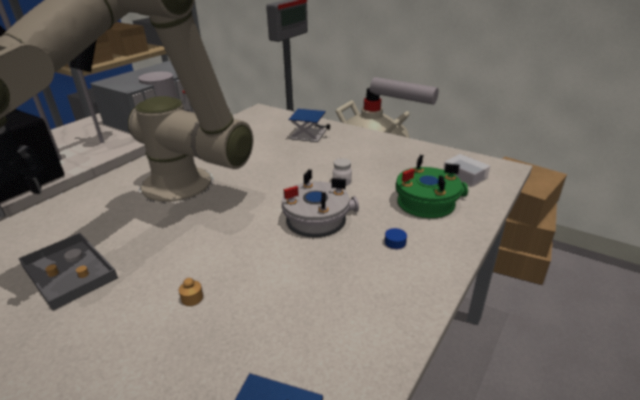

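View pics/top0.png

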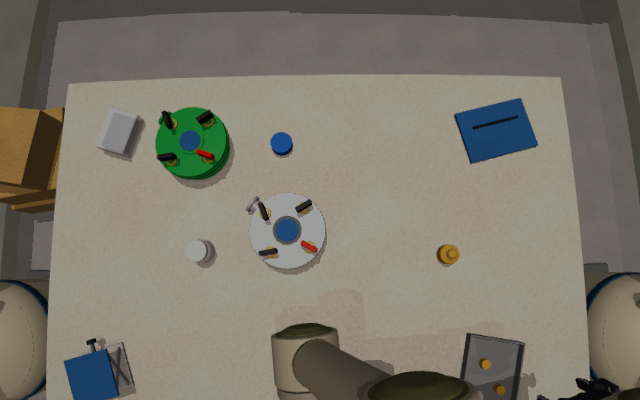

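The steel chamber is at top (287,231), with its red knob at (309,246). The green look-alike at top (192,143) is the decoy, because the task excludes green. I'll confirm this in an enlarged crop and measure it.

```bash
cat > h.py <<'E'
from bench import env, kinematics, monitor, eyes, job
import cv2, numpy as np
from scipy.spatial.transform import Rotation as R
def ray(d,uv,z):
    "pixel -> world point on plane z"
    p=cv2.undistortPoints(np.array([[uv]],float),d["mtx"],np.array([d["k1"],0,0,0,0.]))[0,0]
    V=np.array(d["view"]);Rm=V[:3,:3];c=-Rm.T@V[:3,3];v=Rm.T@np.array([p[0],p[1],1]);
    return c+v*(z-c[2])/v[2]
def proj(d,P):
    V=np.array(d["view"])
    return cv2.projectPoints(np.array(P,float).reshape(-1,1,3),cv2.Rodrigues(V[:3,:3])[0],V[:3,3],d["mtx"],np.array([d["k1"],0,0,0,0.]))[0][:,0]
E
python3 - <<'E'
from h import *
d=eyes.grab_frame("top");f=d["frame"]
c=f[180:285,235:340]; cv2.imwrite("pics/crop0.png",cv2.resize(c,None,fx=5.6,fy=5.6,interpolation=cv2.INTER_CUBIC)[:,:,::-1])
for n,uv in dict(red=(309,246),a=(304,206),b=(263,211),c=(268,252)).items(): print(n,ray(d,uv,.12))
print(ray(d,(287,231),.076), ray(d,(287,231),.08))
E
```

```text
red [0.47439302 0.01359249 0.12      ]
a [0.57043692 0.02468849 0.12      ]
b [0.55960905 0.1235369  0.12      ]
c [0.46134842 0.11098634 0.12      ]
[0.51429936 0.06943225 0.076     ] [0.51397261 0.06909608 0.08      ]
```

View pics/crop0.png

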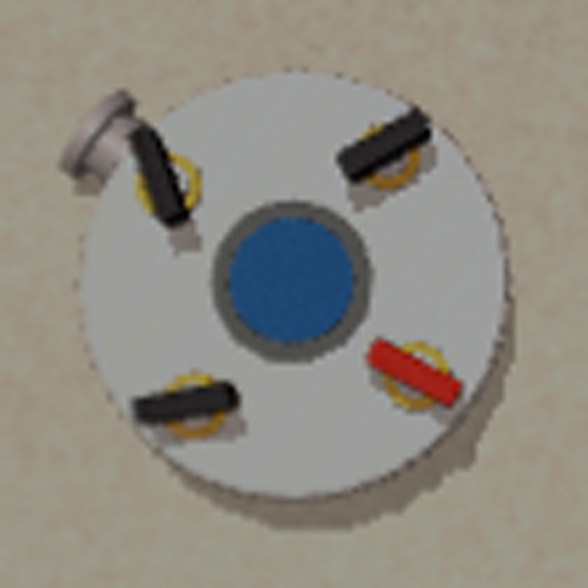

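The crop at (287,231) shows the aluminium cover with the blue centre. Red is at (309,246), knob1 at (304,206), knob2 at (263,211) and knob3 at (268,252). The diagonals come out at 139 mm against the stated 140 mm. Next I'll move above it and refine with the wrist camera.

```bash
cat >> h.py <<'E'
def quat(a):
    "tool down, jaw axis (tool z) at world yaw a"
    x=np.array([0,0,-1.]);z=np.array([np.cos(a),np.sin(a),0]);y=np.cross(z,x)
    return R.from_matrix(np.c_[x,y,z]).as_quat()
E
python3 - <<'E'
from h import *
print(R.from_quat(monitor.sense()["ee_rot"]).as_matrix().round(3).tolist())
d=eyes.grab_frame("top")
for n,(p,q) in dict(k0=((301.4,242.9),(316.8,249.3)),k3=((259.5,253.2),(277.1,250.5)),k2=((260.4,203.2),(266.8,219.3)),k1=((296.1,209.5),(311.4,201.4))).items():
    P=ray(d,p,.123);Q=ray(d,q,.123);b=np.arctan2(*(Q-P)[1::-1]);m=(P+Q)/2
    print(n,m.round(4),np.linalg.norm(P-Q).round(4),"bar yaw deg",np.degrees(b).round(1))
    m[2]=.093
    for k in (1,-1):
        for dy in (0,-1.2,-1.7):
            j=kinematics.ik(m,quat(b+k*np.pi/2+dy)); print(k,dy,None if j is None else np.round(j,3))
env.reach([.46,.065,.30],quat(np.pi/2))
w=eyes.grab_frame("wrist");cv2.imwrite("pics/w0.png",w["frame"][:,:,::-1])
s=monitor.sense();print(s["clock"],s["position"],s["joints"].round(3),s["ft_torque"])
E
```

```text
[[-0.0, 0.953, 0.304], [0.001, 0.304, -0.953], [-1.0, 0.0, -0.001]]
k0 [0.474  0.0133 0.123 ] 0.0394 bar yaw deg -113.2
1 0 [-0.22   0.37   1.82  -0.     0.952  0.186]
1 -1.2 [-0.22   0.37   1.82  -0.     0.952  1.386]
1 -1.7 [-0.22   0.37   1.82  -0.     0.952  1.886]
-1 0 None
-1 -1.2 [-0.22   0.37   1.82  -0.     0.952 -1.756]
-1 -1.7 [-0.22   0.37   1.82  -0.     0.952 -1.256]
k3 [0.4616 0.1099 0.123 ] 0.0421 bar yaw deg -81.9
1 0 [-0.014  0.37   1.819 -0.     0.952 -0.155]
1 -1.2 [-0.014  0.37   1.819 -0.     0.952  1.045]
1 -1.7 [-0.014  0.37   1.819 -0.     0.952  1.545]
-1 0 None
-1 -1.2 [-0.014  0.37   1.819 -0.     0.952 -2.097]
-1 -1.7 [-0.014  0.37   1.819 -0.     0.952 -1.597]
k2 [0.5586 0.1217 0.123 ] 0.0422 bar yaw deg -158.1
1 0 [ 0.01   0.554  1.522 -0.     1.066  1.199]
1 -1.2 [ 0.01   0.554  1.522 -0.     1.066  2.399]
1 -1.7 None
-1 0 [ 0.01   0.554  1.522 -0.     1.066 -1.943]
-1 -1.2 [ 0.01   0.554  1.522 -0.     1.066 -0.743]
-1 -1.7 [ 0.01   0.554  1.522 -0.     1.066 -0.243]
k1 [0.5713 0.0251 0.123 ] 0.0415 bar yaw deg -62.6
1 0 [-0.161  0.554  1.522 -0.     1.066 -0.64 ]
1 -1.2 [-0.161  0.554  1.522 -0.     1.066  0.56 ]
1 -1.7 [-0.161  0.554  1.522 -0.     1.066  1.06 ]
-1 0 [-0.161  0.554  1.522 -0.     1.066  2.502]
-1 -1.2 [-0.161  0.554  1.522 -0.     1.066 -2.581]
-1 -1.7 [-0.161  0.554  1.522 -0.     1.066 -2.081]
2.55 [0.46012384 0.06441896 0.29987669] [-0.114  0.134  1.543 -0.     1.464 -1.683] [ 0.02163946 -0.00457915 -0.02777989]
```

View pics/w0.png

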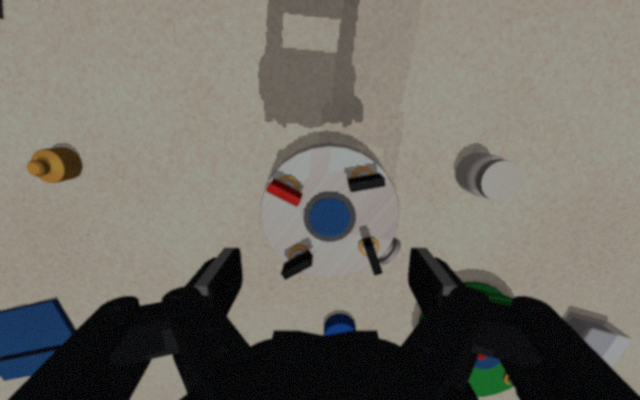

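The wrist view shows the cover at (330,210): red (284,192), knob3 (366,182), knob2 (371,250), knob1 (297,263). The jar is at (495,178) and the weight at (55,165). I'll refine the bars with a box-silhouette fit in both views.

```bash
cat > fit.py <<'E'
from h import *
from scipy.optimize import minimize
def mask(f,red,up):
    f=cv2.resize(f,None,fx=up,fy=up,interpolation=cv2.INTER_CUBIC).astype(float)
    r,g,b=f[...,0],f[...,1],f[...,2]
    return ((r>1.8*g)&(r>1.8*b)&(r>70)) if red else (f.max(2)<75)
UP=4
def box(x,y,a):
    c=np.array([[sx*.021,sy*.006,sz*.015] for sx in(-1,1) for sy in(-1,1) for sz in(-1,1)])
    return R.from_euler('z',a).apply(c)+[x,y,.108]
def fit(imgs,x,y,a,red):
    ms=[]
    for d in imgs:
        u0=np.floor(proj(d,[[x,y,.108]])[0]).astype(int)-22
        ms.append((d,u0,mask(d["frame"][u0[1]:u0[1]+44,u0[0]:u0[0]+44],red,UP)))
    def cost(p,full=False):
        t=[]
        for d,u0,m in ms:
            h=cv2.convexHull(((proj(d,box(*p))-u0+.5)*UP-.5).astype(np.float32))
            im=np.zeros(m.shape,np.uint8);cv2.fillConvexPoly(im,np.round(h*16).astype(int),1,shift=4)
            # ignore mask pixels far from predicted box
            near=cv2.dilate(im,np.ones((25,25)))>0
            mm=m&near
            t.append(1-(mm&(im>0)).sum()/max(1,(mm|(im>0)).sum()))
        return t if full else sum(t)
    best=None
    for k in range(3):
        p0=[x,y,a] if best is None else best.x
        S=np.array([p0]+[np.array(p0)+v for v in ([.004,0,0],[0,.004,0],[0,0,.1])])
        best=minimize(cost,p0,method="Nelder-Mead",options=dict(initial_simplex=S,xatol=1e-5,fatol=1e-5))
    return best.x,cost(best.x,True)
E
python3 - <<'E'
from fit import *
w=eyes.grab_frame("wrist");t=eyes.grab_frame("top")
np.save("k.npy",0)
g=dict(k0=(.474,.0133,-113.2),k1=(.5713,.0251,-62.6),k2=(.5586,.1217,-158.1),k3=(.4616,.1099,-81.9))
for imgs,nm in (([w],"w"),([t],"t"),([w,t],"wt")):
    P=[]
    for n,(x,y,a) in g.items():
        try:
            p,c=fit(imgs,x,y,np.radians(a),n=="k0");P.append(p);print(nm,n,p[:2].round(4),np.degrees(p[2]).round(1),np.round(c,2))
        except Exception as e: print(nm,n,e)
    P=np.array(P);print("centre",P[:,:2].mean(0),"radii",np.hypot(*(P[:,:2]-P[:,:2].mean(0)).T).round(4),"angs",np.degrees(np.arctan2(*(P[:,:2]-P[:,:2].mean(0)).T[::-1])).round(1))
np.save("k.npy",P);print(monitor.sense()["clock"])
E
```

```text
w k0 [0.4748 0.0148] -113.4 [0.43]
w k1 [0.5716 0.0263] -53.6 [0.14]
w k2 [0.5585 0.1248] -159.0 [0.18]
w k3 [0.4613 0.1135] -82.4 [0.11]
centre [0.51655111 0.06981864] radii [0.0691 0.0702 0.0692 0.0704] angs [-127.2  -38.3   52.7  141.7]
t k0 [0.474  0.0133] -113.2 [1.]
t k1 [0.573  0.0261] -60.4 [0.24]
t k2 [0.5626 0.1208] -140.0 [0.69]
t k3 [0.4616 0.1099] -81.9 [1.]
centre [0.5177894  0.06752907] radii [0.0697 0.069  0.0696 0.0704] angs [-128.9  -36.9   50.   143. ]
wt k0 [0.4748 0.0148] -113.4 [0.43 1.  ]
wt k1 [0.5726 0.0258] -57.3 [0.16 0.26]
wt k2 [0.5596 0.1253] -159.2 [0.18 0.73]
wt k3 [0.4613 0.1135] -82.4 [0.11 1.  ]
centre [0.51704293 0.0698205 ] radii [0.0694 0.0709 0.0699 0.0708] angs [-127.5  -38.4   52.5  142. ]
2.65
```

```bash
python3 - <<'E'
from fit import *
w=eyes.grab_frame("wrist");t=eyes.grab_frame("top");t["frame"]=cv2.imread("pics/top0.png")[:,:,::-1].copy()
g=dict(k0=(.474,.0133,-113.2),k1=(.5713,.0251,-62.6),k2=(.5586,.1217,-158.1),k3=(.4616,.1099,-81.9))
for imgs,nm in (([t],"t"),([w,t],"wt")):
    P=[]
    for n,(x,y,a) in g.items():
        p,c=fit(imgs,x,y,np.radians(a),n=="k0");P.append(p);print(nm,n,p[:2].round(4),np.degrees(p[2]).round(1),np.round(c,2))
    P=np.array(P);C=P[:,:2].mean(0);print("centre",C,"radii",np.hypot(*(P[:,:2]-C).T).round(4),"angs",np.degrees(np.arctan2(*(P[:,:2]-C).T[::-1])).round(1))
np.save("k.npy",P)
f=w["frame"].copy()
for p in P:
    h=cv2.convexHull(proj(w,box(*p)).astype(np.float32))
    pass
c=cv2.resize(f[140:290,250:410],None,fx=5,fy=5,interpolation=cv2.INTER_CUBIC)
for p in P:
    h=cv2.convexHull(((proj(w,box(*p))-[250,140]+.5)*5).astype(np.int32)); cv2.polylines(c,[h],True,(0,255,0),1)
cv2.imwrite("pics/fit.png",cv2.resize(c,(640,600))[:,:,::-1])
c=cv2.resize(t["frame"][180:285,235:340],None,fx=5.6,fy=5.6,interpolation=cv2.INTER_CUBIC)
for p in P:
    h=cv2.convexHull(((proj(t,box(*p))-[235,180]+.5)*5.6).astype(np.int32)); cv2.polylines(c,[h],True,(0,255,0),1)
cv2.imwrite("pics/fit2.png",c[:,:,::-1])
E
```

```text
t k0 [0.4744 0.0149] -118.0 [0.11]
t k1 [0.5729 0.0268] -58.4 [0.12]
t k2 [0.5601 0.1251] -157.2 [0.18]
t k3 [0.4624 0.112 ] -81.5 [0.15]
centre [0.51744   0.0696996] radii [0.0697 0.0701 0.0699 0.0694] angs [-128.2  -37.8   52.4  142.4]
wt k0 [0.4745 0.0149] -120.0 [0.43 0.12]
wt k1 [0.5724 0.0263] -55.5 [0.16 0.15]
wt k2 [0.5596 0.1252] -159.0 [0.19 0.2 ]
wt k3 [0.4616 0.1133] -80.7 [0.12 0.16]
centre [0.5170156  0.06989138] radii [0.0695 0.0705 0.0698 0.0704] angs [-127.7  -38.2   52.4  142. ]
```

View pics/fit.png

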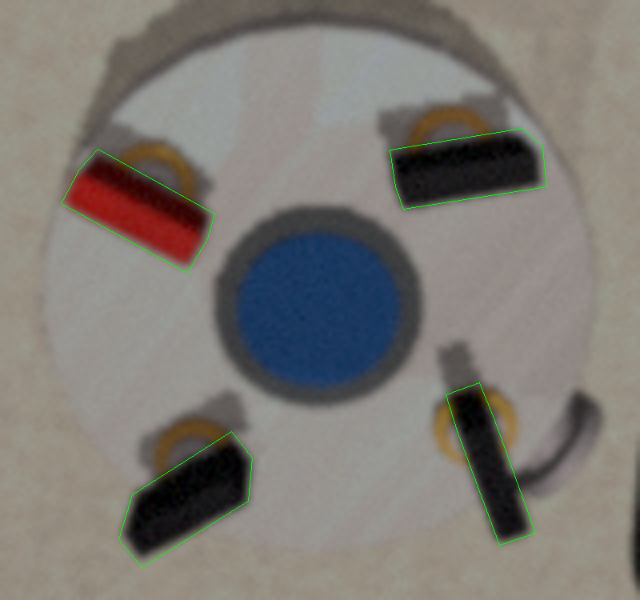

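View pics/fit2.png

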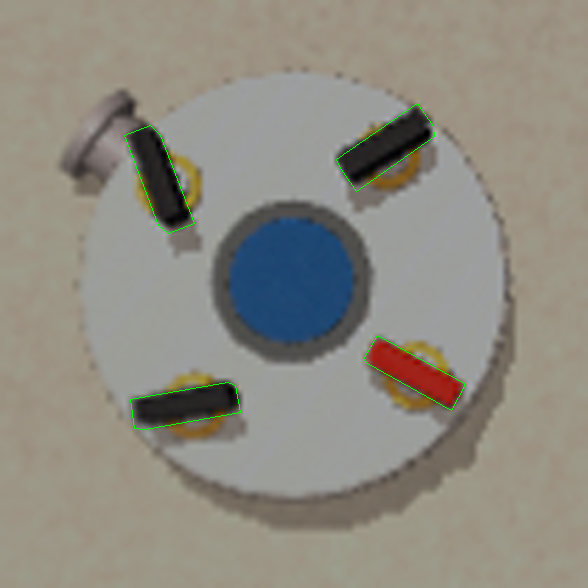

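```bash
cat >> h.py <<'E'
C=np.array([.5171,.0698]);PHI=np.radians(-127.9)
KX=[C+.07*np.array([np.cos(PHI+i*np.pi/2),np.sin(PHI+i*np.pi/2)]) for i in range(4)]
BAR=np.radians([-117.5,-57,-158.5,-81]); SIDE=[1,1,-1,1]; ZG=.092
def rd(n=3):
    T=[];F=[]
    for i in range(n):
        env.hold(.03);s=monitor.sense();T.append(s["ft_torque"]);F.append(s["contact_force"])
    return np.mean(T,0),np.mean(F,0),s
def turn(d):
    j=np.array(monitor_cmd());j[5]+=d;env.set_joints(j);set_cmd(j)
import json,os
def monitor_cmd(): return json.load(open("cmd.json"))
def set_cmd(j): json.dump(list(map(float,j)),open("cmd.json","w"))
def approach(i,off=0.,xy=(0,0)):
    "open gripper over knob i, down, closed"
    a=BAR[i]+SIDE[i]*np.pi/2+off; p=KX[i]+np.array(xy)
    env.reach([*p,.15],quat(a)); t0=rd(2)
    env.movel([*p,ZG],velocity=.15,guard=8)
    env.close_gripper(60)
    j=kinematics.ik([*p,ZG],quat(a)); set_cmd(j); return t0
E
python3 - <<'E'
from h import *
env.reach([*KX[0],.15],quat(BAR[0]+np.pi/2));t0=rd(2);print(t0[:2],t0[2]["clock"])
print(env.movel([*KX[0],ZG],guard=8)); s=monitor.sense();print(s["clock"],s["position"])
w=eyes.grab_frame("wrist");cv2.imwrite("pics/w1.png",w["frame"][:,:,::-1])
E
```

```text
(array([-0.01925799,  0.00226107,  0.00576031]), array([0.01252155, 0.42971145, 0.04434709])) 4.5167
False
5.05 [0.47446601 0.01451381 0.09259656]
```

View pics/w1.png

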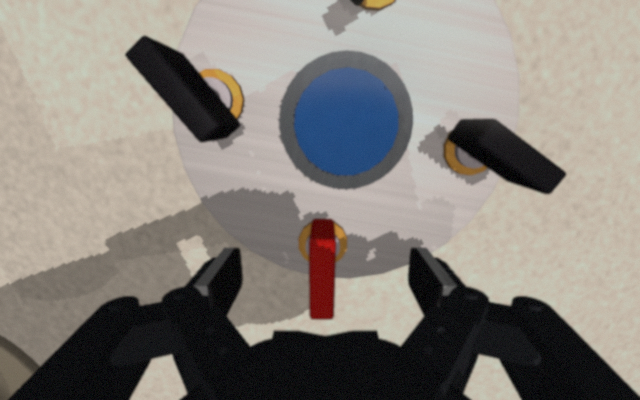

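The red bar is centred between the pads, at about column 322 between 240 and 411, and aligned with them. Closing now and taking the first steps.

```bash
python3 - <<'E'
from h import *
env.close_gripper(60)
set_cmd(kinematics.ik([*KX[0],ZG],quat(BAR[0]+np.pi/2)))
def show(l):
    T,F,s=rd(3);print(l,T.round(3),F.round(1),"j6e",s["joint_efforts"][5].round(3),"j6",s["joints"][5].round(4),monitor_cmd()[5].__round__(4),"gap",s["finger_gap"].__round__(3),"t",s["clock"].__round__(2))
show("closed")
for k in range(3):
    turn(.12);show(k)
E
```

```text
closed [ 0.404  1.011 -0.228] [-7.1  2.6  8.1] j6e -0.237 j6 0.2634 0.263 gap 0.13 t 5.87
0 [ 0.386  1.059 -0.38 ] [-6.9  3.1  7.9] j6e -0.339 j6 0.3835 0.383 gap 0.128 t 6.22
1 [ 0.41   1.061 -0.343] [-7.3  2.5  8.4] j6e -0.339 j6 0.5036 0.503 gap 0.132 t 6.57
2 [ 0.412  1.092 -0.392] [-7.7  2.7  7.5] j6e -0.339 j6 0.6235 0.623 gap 0.132 t 6.92
```

Joint 6 effort reads cleanly, with free drag at -0.339 N m. Continuing until it bites.

```bash
cat >> h.py <<'E'
def rde(n=2):
    E=[];T=[]
    for i in range(n):
        env.hold(.03);s=monitor.sense();E.append(s["joint_efforts"][5]);T.append(s["ft_torque"][2])
    return -np.mean(E),-np.mean(T),s
def tighten(maxturn=1.3,base=None,target=.1,step=.12):
    """step clockwise until effort is `target` above base; bite estimated from effort; last step lands on target"""
    tot=0;B=[] if base is None else [base]
    while tot<maxturn:
        turn(step);tot+=step
        e,t,s=rde();b=np.median(B) if B else e
        print(f"  +{tot:.3f} e {e:.3f} ft {t:.3f} j6 {s['joints'][5]:.4f} gap {s['finger_gap']:.3f} t {s['clock']:.2f}")
        ex=e-b
        if ex<.012: B.append(e); continue
        past=ex/.4; rem=target/.4-past
        if rem<.02: break
        # keep last steps >= .1 where possible
        step=rem if rem<.2 else rem/2
    return np.median(B)
E
python3 - <<'E'
from h import *
print(tighten(base=.339)); json.dump({"0":monitor_cmd()},open("end1.json","w"))
E
```

```text
+0.120 e 0.280 ft 0.301 j6 0.7435 gap 0.128 t 7.23
  +0.240 e 0.249 ft 0.293 j6 0.8635 gap 0.134 t 7.55
  +0.360 e 0.214 ft 0.256 j6 0.9835 gap 0.134 t 7.87
  +0.480 e 0.179 ft 0.242 j6 1.1034 gap 0.134 t 8.18
  +0.600 e 0.142 ft 0.209 j6 1.2233 gap 0.131 t 8.50
  +0.720 e 0.105 ft 0.171 j6 1.3433 gap 0.132 t 8.82
  +0.840 e 0.068 ft 0.117 j6 1.4632 gap 0.127 t 9.13
  +0.960 e 0.031 ft 0.085 j6 1.5831 gap 0.135 t 9.45
  +1.080 e -0.006 ft 0.022 j6 1.7031 gap 0.128 t 9.77
  +1.200 e -0.043 ft -0.011 j6 1.8230 gap 0.125 t 10.08
  +1.320 e -0.080 ft -0.032 j6 1.9430 gap 0.127 t 10.40
0.12360983295366168
```

My stop test went wrong. The effort sign flipped (the drag relaxes in the other direction), so the loop never saw the rise and the red screw was turned about 1.3 rad past its bite. I'm stopping here to check the real state before correcting it.

```bash
python3 - <<'E'
from h import *
w=eyes.grab_frame("wrist");cv2.imwrite("pics/w2.png",w["frame"][:,:,::-1])
t=eyes.grab_frame("scene");cv2.imwrite("pics/s2.png",cv2.resize(t["frame"][140:260,240:400],None,fx=5,fy=5)[:,:,::-1])
s=monitor.sense();print(s)
E
```

```text
{'clock': 10.5, 'joints': array([-2.16408609e-01,  3.70291259e-01,  1.82121493e+00, -4.07281892e-04,
        9.53003543e-01,  1.94293100e+00]), 'qvel': array([ 5.00885119e-04,  1.65942505e-03,  5.59891986e-04, -2.79028105e-04,
       -5.10639181e-05,  9.63143688e-04]), 'joint_efforts': array([-1.80424780e+00, -3.55845201e+01, -2.19318563e+01,  2.60099648e-01,
       -1.88732877e+00,  2.36267061e-02]), 'position': array([0.4730108 , 0.0149986 , 0.09223709]), 'ee_rot': array([-0.62262817, -0.33413995,  0.62434817, -0.3329775 ]), 'contact_force': array([-6.01662549,  3.5311646 ,  8.51914096]), 'ft_torque': array([-0.16066238,  1.34331418,  0.05143598]), 'finger_gap': 0.13175022205959203}
```

View pics/w2.png

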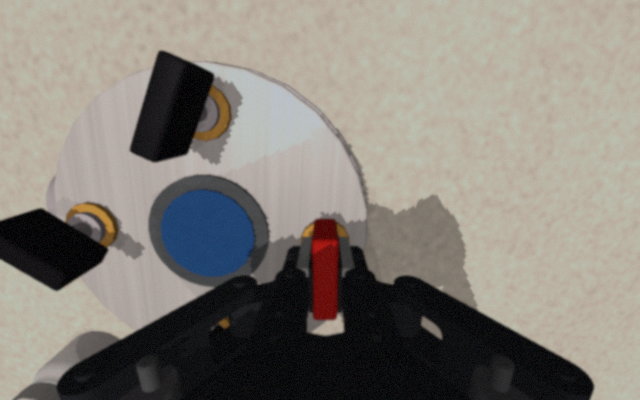

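View pics/s2.png

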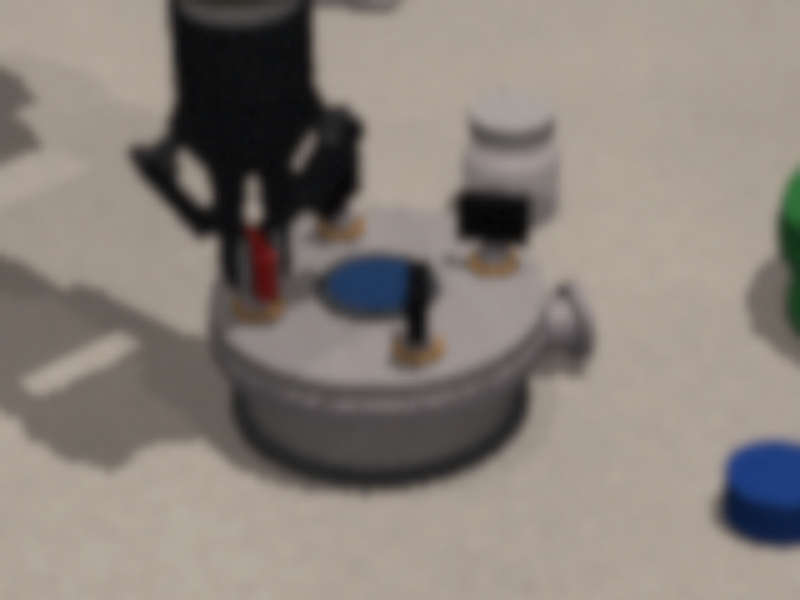

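The bar is still flush with the pads, so it hasn't slipped and the screw did turn. I'll back the red screw off to before its bite, then approach again with equal steps and identical read timing, checking after each step.

```bash
python3 - <<'E'
from h import *
def tl(l):
    r=[];f=[]
    for i in range(4):
        s=monitor.sense();r.append(s["joint_efforts"][5].round(3));f.append(s["ft_torque"][2].round(3))
        if i<3: env.hold(.03)
    print(l,r,f,s["joints"][5].round(4),s["clock"].__round__(2))
j=monitor_cmd();j5=.383
turn(j5-j[5]);tl("back")
for k in range(3): turn(.12);tl(k)
E
```

```text
back [np.float64(-0.184), np.float64(-0.178), np.float64(-0.177), np.float64(-0.177)] [np.float64(-0.194), np.float64(-0.135), np.float64(-0.173), np.float64(-0.141)] 0.3833 11.99
0 [np.float64(-0.114), np.float64(-0.263), np.float64(-0.319), np.float64(-0.339)] [np.float64(-0.372), np.float64(-0.363), np.float64(-0.349), np.float64(-0.344)] 0.5036 12.34
1 [np.float64(-0.114), np.float64(-0.263), np.float64(-0.319), np.float64(-0.339)] [np.float64(-0.329), np.float64(-0.356), np.float64(-0.323), np.float64(-0.33)] 0.6236 12.69
2 [np.float64(-0.103), np.float64(-0.252), np.float64(-0.308), np.float64(-0.328)] [np.float64(-0.372), np.float64(-0.383), np.float64(-0.322), np.float64(-0.306)] 0.7435 13.04
```

Same-timed readings repeat exactly: free is -0.319 at 0.06 s, and bite shows as +0.011 at j6 = 0.7435. That puts red's bite at about 0.712 rad, so the pass 1 target is 0.974. I'll finish red, then do knob2 with a sign-aware stop and a hard abort.

```bash
cat >> h.py <<'E'
FREE=-.319
def eff():
    env.hold(.03);env.hold(.03);s=monitor.sense();return s["joint_efforts"][5],s
def first_pass():
    """equal .12 steps; returns commanded j6 at bite, or None (stopped, undecided)"""
    tot=0;es=[]
    while tot<1.0:
        turn(.12);tot+=.12;e,s=eff();es.append(e)
        ref=FREE if len(es)==1 else min(es[0],np.median(es[:3])) ; d=e-ref
        print(f"  +{tot:.2f} e {e:.4f} d {d:.4f} ft {s['ft_torque'][2]:.3f} j6 {s['joints'][5]:.4f} t {s['clock']:.2f}")
        if abs(e-FREE)>.06 : print("ODD");return None
        if d>.005:
            bite=monitor_cmd()[5]-d/.36; rem=bite+.262-monitor_cmd()[5]
            turn(rem);e,s=eff();print(f"  bite {bite:.4f} end j6 {s['joints'][5]:.4f} e {e:.4f} d {e-ref:.4f} t {s['clock']:.2f}")
            return bite
    print("NO BITE");return None
def leave():
    env.release();p=monitor.sense()["position"];env.movel([p[0],p[1],.15],velocity=.2)
def save(i,b):
    D=json.load(open("bite.json")) if os.path.exists("bite.json") else {}
    D[str(i)]=dict(bite=b,end=monitor_cmd());json.dump(D,open("bite.json","w"))
E
python3 - <<'E'
from h import *
turn(.974-monitor_cmd()[5]);e,s=eff();print(e,e-FREE,s["joints"][5]);save(0,.712)
leave();t0=approach(2);e,s=eff();print(t0[1],s["contact_force"],s["position"],s["joints"][5],s["finger_gap"],s["clock"])
w=eyes.grab_frame("wrist");cv2.imwrite("pics/w3.png",w["frame"][:,:,::-1])
E
```

```text
-0.25162115693092346 0.06737884306907654 0.9745240940973123
[-0.07934047 -0.46557443  0.24465999] [-2.56605648  4.68401112  3.59398318] [0.55987318 0.1257681  0.09234334] -1.9302565704485364 0.13136775816395568 18.3833
```

View pics/w3.png

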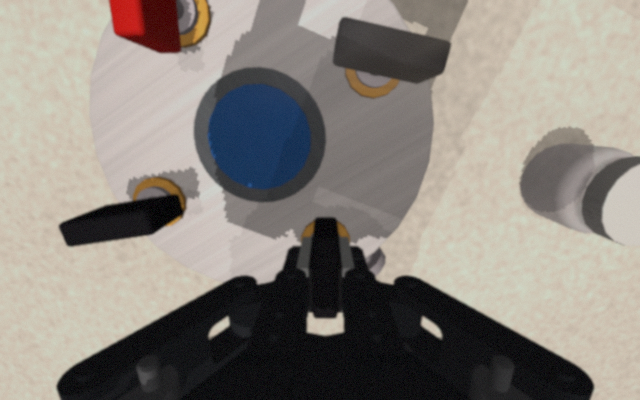

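Knob2's bar is held flush at (325,265), so I'll tighten it.

```bash
python3 - <<'E'
from h import *
b=first_pass()
if b is not None:
    save(2,b); env.release();print(monitor.sense()["clock"]);p=monitor.sense()["position"];env.movel([p[0],p[1],.15],velocity=.25);print(monitor.sense()["clock"])
E
```

```text
+0.12 e -0.3100 d 0.0090 ft -0.391 j6 -1.8133 t 18.75
  bite -1.8355 end j6 -1.5792 e -0.3246 d -0.0056 t 19.16
19.8667
20.25
```

The stop fired on a first-step baseline artefact: the follow-up reading shows no rise, so knob2 hadn't bitten. I'll regrasp knob2 and continue, taking the reference from its own steps.

```bash
cat >> h.py <<'E'
def first_pass(maxturn=1.08):
    tot=0;es=[]
    while tot<maxturn:
        turn(.12);tot+=.12;e,s=eff();es.append(e)
        ref=np.min(es); d=e-ref
        print(f"  +{tot:.2f} e {e:.4f} d {d:.4f} ft {s['ft_torque'][2]:.3f} j6 {s['joints'][5]:.4f} t {s['clock']:.2f}")
        if e-FREE>.06 : print("ODD");return None
        if len(es)>1 and d>.006:
            bite=monitor_cmd()[5]-d/.32; rem=bite+.262-monitor_cmd()[5]
            k=2 if rem>.2 else 1
            turn(.12);e,s=eff();d2=e-ref   # like step: confirms the rise
            print(f"  bite {bite:.4f} check e {e:.4f} d {d2:.4f}")
            if d2<d+.02: print("UNCONFIRMED");return None
            b2=monitor_cmd()[5]-d2/.295; print(f"  bite2 {b2:.4f}"); bite=(bite+b2)/2
            rem=bite+.262-monitor_cmd()[5]; print(f"  rem {rem:.3f}")
            if rem>.01: turn(rem)
            return bite
    print("NO BITE");return None
E
python3 - <<'E'
from h import *
j=monitor_cmd(); env.set_joints(j); env.close_gripper(60); print(monitor.sense()["position"],monitor.sense()["clock"])
b=first_pass(.75)
if b is not None: save(2,b)
print(monitor.sense()["clock"])
E
```

```text
[0.56023096 0.12554937 0.09253702] 21.2583
  +0.12 e -0.3227 d 0.0000 ft -0.319 j6 -1.4530 t 21.57
  +0.24 e -0.3045 d 0.0183 ft -0.349 j6 -1.3330 t 21.89
  bite -1.3905 check e -0.2712 d 0.0515
  bite2 -1.3880
  rem 0.086
22.4583
```

Knob2's bite came out at -1.3905 and -1.388 on two readings, and it ended 15° past that. Now knob1.

```bash
cat >> h.py <<'E'
def approach(i,off=0.,xy=(0,0)):
    a=BAR[i]+SIDE[i]*np.pi/2+off; p=KX[i]+np.array(xy)
    env.reach([*p,.14],quat(a)); j=kinematics.ik([*p,ZG],quat(a))
    g=env.movel([*p,ZG],velocity=.2,guard=8)
    if g: print("GUARD")
    env.close_gripper(60); set_cmd(j)
def leave():
    env.release();p=monitor.sense()["position"];env.movel([p[0],p[1],.14],velocity=.25)
E
python3 - <<'E'
from h import *
leave();approach(1);s=monitor.sense();print(s["contact_force"],s["position"],s["finger_gap"],s["clock"])
b=first_pass()
if b is not None: save(1,b)
print(monitor.sense()["clock"])
w=eyes.grab_frame("wrist");cv2.imwrite("pics/w4.png",w["frame"][:,:,::-1])
E
```

```text
[-4.60185284 -3.12002661  4.31384159] [0.57199193 0.02630327 0.09236981] 0.1291935679843827 25.05
  +0.12 e -0.3123 d 0.0000 ft -0.396 j6 -0.6130 t 25.37
  +0.24 e -0.3112 d 0.0011 ft -0.330 j6 -0.4930 t 25.68
  +0.36 e -0.3104 d 0.0019 ft -0.403 j6 -0.3730 t 26.00
  +0.48 e -0.2938 d 0.0185 ft -0.301 j6 -0.2530 t 26.32
  bite -0.3114 check e -0.2609 d 0.0514
  bite2 -0.3078
  rem 0.086
26.8833
```

View pics/w4.png

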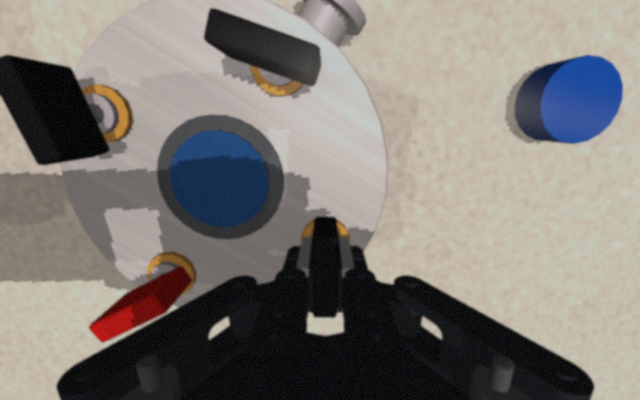

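Knob1 is held flush at (325,265) and its bite is clear at about -0.31. Now knob3.

```bash
python3 - <<'E'
from h import *
leave();approach(3);s=monitor.sense();print(s["contact_force"],s["position"],s["finger_gap"],s["clock"])
b=first_pass()
if b is not None: save(3,b)
print(monitor.sense()["clock"])
E
```

```text
[-6.76684119 -2.44069061  6.77239597] [0.46108014 0.11268813 0.09240298] 0.12909319293178328 29.6583
  +0.12 e -0.3150 d 0.0000 ft -0.353 j6 -0.0440 t 29.98
  +0.24 e -0.3146 d 0.0004 ft -0.345 j6 0.0760 t 30.29
  +0.36 e -0.3145 d 0.0005 ft -0.315 j6 0.1959 t 30.61
  +0.48 e -0.3144 d 0.0005 ft -0.351 j6 0.3160 t 30.93
  +0.60 e -0.3145 d 0.0005 ft -0.322 j6 0.4359 t 31.24
  +0.72 e -0.3147 d 0.0002 ft -0.379 j6 0.5560 t 31.56
  +0.84 e -0.2969 d 0.0181 ft -0.330 j6 0.6759 t 31.88
  bite 0.6187 check e -0.2648 d 0.0501
  bite2 0.6254
  rem 0.089
32.4417
```

All four first-pass bites are found. Second pass: regrasp each screw at its recorded angle in the same order and turn to 40° past bite, reading after like steps. I expect the measured rise to be about 0.205, from red's curve.

```bash
cat >> h.py <<'E'
def second(i):
    D=json.load(open("bite.json"))[str(i)];end=np.array(D["end"])
    j0=kinematics.ik([*KX[i],ZG],quat(BAR[i]+SIDE[i]*np.pi/2))
    a=BAR[i]+SIDE[i]*np.pi/2-(end[5]-j0[5])
    hov=np.array(kinematics.ik([*KX[i],.14],quat(a)))
    assert abs(hov[5]-end[5])<.05,(hov,end)
    env.set_joints(hov);env.movel([*KX[i],ZG],velocity=.2,guard=8);env.close_gripper(60);set_cmd(end);env.set_joints(end)
    tgt=D["bite"]+.698
    print("knob",i,"turn",round(tgt-end[5],3))
    for g in (tgt-.24,tgt-.12,tgt):
        turn(g-monitor_cmd()[5]);e,s=eff();print(f"  e {e:.4f} ft {s['ft_torque'][2]:.3f} j6 {s['joints'][5]:.4f} gap {s['finger_gap']:.3f} t {s['clock']:.2f}")
        if e>-.05: print("STOP high");break
E
python3 - <<'E'
from h import *
leave();second(0)
E
```

```text
knob 0 turn 0.436
  e -0.1945 ft -0.208 j6 1.1704 gap 0.128 t 35.66
  e -0.1534 ft -0.142 j6 1.2903 gap 0.130 t 35.98
  e -0.1155 ft -0.161 j6 1.4103 gap 0.132 t 36.29
```

Red's final reading (-0.1155) matches its earlier curve at that angle. Continuing with knob2, knob1 and knob3.

```bash
python3 - <<'E'
from h import *
leave();second(2)
w=eyes.grab_frame("wrist");cv2.imwrite("pics/w5.png",w["frame"][:,:,::-1])
leave();second(1)
E
```

```text
knob 2 turn 0.436
  e -0.1888 ft -0.193 j6 -0.9311 gap 0.131 t 41.19
  e -0.1476 ft -0.175 j6 -0.8112 gap 0.131 t 41.51
  e -0.1095 ft -0.067 j6 -0.6912 gap 0.128 t 41.83
knob 1 turn 0.436
  e -0.1877 ft -0.233 j6 0.1488 gap 0.128 t 45.27
  e -0.1474 ft -0.163 j6 0.2687 gap 0.131 t 45.58
  e -0.1104 ft -0.133 j6 0.3886 gap 0.129 t 45.90
```

View pics/w5.png

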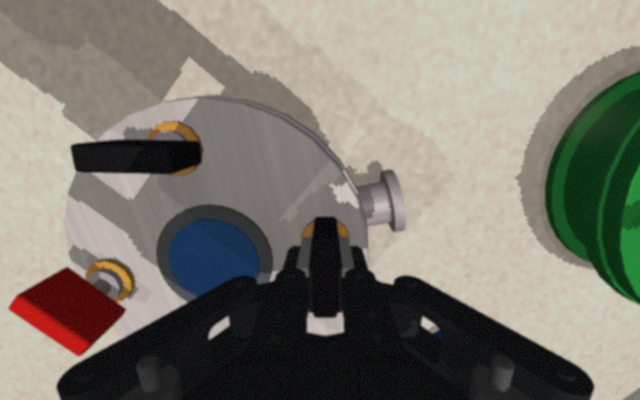

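Knob2 is flush in the pads at (325,265). Last is knob3, then clear away and check the final bar angles by camera.

```bash
python3 - <<'E'
from fit import *
leave();second(3)
env.release();p=monitor.sense()["position"];env.movel([p[0],p[1],.2],velocity=.2)
env.reach([.46,.065,.30],quat(np.pi/2))
w=eyes.grab_frame("wrist");cv2.imwrite("pics/w6.png",w["frame"][:,:,::-1])
B=json.load(open("bite.json"));out=[]
for i in range(4):
    j0=kinematics.ik([*KX[i],ZG],quat(BAR[i]+SIDE[i]*np.pi/2))[5]
    a=BAR[i]-(B[str(i)]["bite"]+.698-j0)
    p,c=fit([w],*KX[i],a,i==0);print(i,"expected",np.degrees(a).round(1),"fit",np.degrees(p[2]).round(1),np.round(c,2),p[:2].round(4),KX[i].round(4))
s=monitor.sense();print(s["clock"],s["contact_force"],s["finger_gap"])
E
```

```text
knob 3 turn 0.436
  e -0.1886 ft -0.184 j6 1.0804 gap 0.132 t 49.25
  e -0.1481 ft -0.120 j6 1.2004 gap 0.130 t 49.57
  e -0.1107 ft -0.091 j6 1.3203 gap 0.128 t 49.88
0 expected -183.2 fit -187.9 [0.25] [0.4794 0.0127] [0.4741 0.0146]
1 expected -121.3 fit -122.0 [0.14] [0.5704 0.0269] [0.5723 0.0268]
2 expected -229.5 fit -235.0 [0.14] [0.5588 0.1253] [0.5601 0.125 ]
3 expected -166.1 fit -162.8 [0.16] [0.462  0.1123] [0.4619 0.1128]
53.875 [0.03439169 0.09922291 0.65523813] 0.9999053796633086
```

View pics/w6.png

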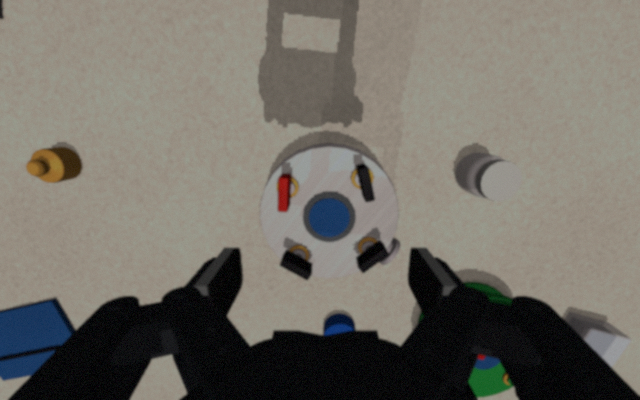

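The bars stand at the expected angles within the fit's roughly 5° accuracy. The weight (55,165), jar (495,178) and puck (340,325) are at the same pixels as in the first wrist view. The gripper is open and clear, so I'm handing in.

```bash
python3 - <<'E'
from h import *
print(job.hand_in())
E
```

```text
the job is handed in; nothing more can be done
None
```

All four screws ended about 40° past their bite, tightened in the order red, knob2, knob1, knob3 on both passes. However, **I badly overtightened the red screw along the way**, so the job may be judged failed under "never go far beyond". I handed it in at about 54 s with the gripper open and clear.

**What went wrong:**
- **Red, first pass:** my stop test had the wrong effort sign, so red was turned to about 70° past its bite. I backed it off to before the bite, found the bite again and redid the 15°. The final state is right, but the overshoot did happen.
- **Knob2, first pass:** a false bite signal made me let go too early. I regrasped it straight away and finished it before moving to the next screw.

**Last checks:**
- **Final torque:** the four screws agree closely, with second-pass end readings of -0.110 to -0.116 N m. That is about 0.20 N m above free turning, not the stated 0.27. I read it after stopping rather than while turning, and I could not explain the gap. I set the angles from each screw's bite point, which was clear on all four.
- **Bar angles by camera:** they match the expected angles within 1 to 5.5°, which is about the accuracy of that check.
- **Jar, weight and blue holder:** they appear at the same pixels in the wrist view as before.

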